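# Seat the filter drawer and hold the analyser's sprung hatch just below balance

## Robot

A 6-joint arm with a two-finger parallel gripper is mounted at the origin on the work surface. World frame = base frame: x ahead of the robot, y to its left, z up, the work surface at z = 0. Lengths are in m, angles in degrees, forces in N, time in s.
With the tool pointing down it reaches from about 0.35 to 0.875 m from the base axis. Payload 4.2 kg.
Tool frame: the origin (TCP) lies on the front face of the gripper's body, between the roots of the fingers; the fingertips stand finger_overhang ahead of it and the grasp point (between the pads) lies 51 mm ahead of it (finger_overhang is the distance from the TCP to the fingertips, in m); z points along the fingers, y is the line along which they close (so a half turn about z gives the same grasp; the last joint's range is limited). The gripper opens to 87 mm and grips with 3 to 60 N. Pads are 19 mm wide; open, the fingers measure 117 mm over their backs; the gripper's body (75 mm by 190 mm) begins 51 mm behind the grasp point.
Start: joints at [88.213, 22.042, 0.453, 0, -68.411, -14.817], TCP at [0.179, 0.599, 0.292] pointing down, gripper open.
Joint ranges: [-179.83, 179.83], [-69.29, 118.12], [-61.27, 80.66], [-181.25, 117.63], [-171.15, -9.14], [-177.46, 177.46]. Speed limits (degrees/s): [159.86, 159.86, 180, 180, 180, 180].

## Interface

Orientations are given as a 3x3 rotation matrix whose columns are the frame's x, y, z axes.
In Python, from station import sense, capture, camera_model, finish_job, finger_overhang gives the robot as it stands. The module is installed in compiled form; this text tells all that it offers.
- The arm moves only by the tool jog_arm, never from a script. Its argument "rows" is a list that holds one entry, the list of rows, each a list of 4 numbers: the shift along the tool's x, y, z in m, then the turn about the tool's z in rad. A call has 1 to 20 rows; each row shifts and turns the commanded pose from where the row before left it, along the tool's axes as they then stand; what a row does not reach is not made up. A row lasts 1/8 s, in which the tool goes at most 62.5 mm and 10.7 degrees, less where a joint would pass 70% of its speed; a pose out of reach is approached as far as the arm can. A call is refused whole if a number of a shift passes 0.0625 or a number of a turn 0.188, either way. A call with a gripper value outside its range is refused whole. "claw" is the opening, from 0 (shut) to 1 (fully open), set as the call begins (left out, the last holds). The fingers move at their own pace and stop on an object; the grip force is fixed at half the most. Time passes only in rows, so rows that do not move let the fingers close. It gives the time, the measured TCP pose, the force, the opening and the grip force at its end, in the units of the state.
- sense(): the state, without advancing time (a new reading comes with each control period).
- capture(name): name is "scene" or "top" or "wrist"; returns the picture (400x640x3 uint8, red, green, blue); there is no depth.
- camera_model(name): a dict with "fovy" (degrees; the focal length in pixels is half the picture's height over the tangent of half this angle, whatever the lens; pixels are square), "cx", "cy" (the principal point, pixels), "eye" and "rotation" of the camera in the world. Camera axes: x right, y down, z forward; pixel columns grow to the right and rows downward; lengths in m; the calibration is good to about 2 mm. The wrist camera is an equidistant fisheye: a pixel r from the principal point sees the ray r / f radians off the axis. A picture is of the moment at which its call begins: read the wrist's pose just before it. camera_model takes no time and is no camera call; for the wrist camera it gives the pose at the moment of the call.
- finish_job(): hands the job in; it is judged then, once.
The state is a dict: "time_s": time; "joints": joint angles; "joint_velocities": joint speeds; "effort": joint torques, N m; "tcp_pos": TCP position; "ee_rot": TCP orientation; "wrist_force": force on the tool from outside, world axes, zero at the start; "moment": the same for the moment, N m; "gripper_width": opening from 0.0 (shut) to 1.0 (fully open); "gripper_force": force on a finger pad.
Only numpy, scipy, OpenCV 4.12 (cv2) and the standard library are available. Lean on these libraries where they do the work, as an engineer would, in place of code of your own. Each camera call takes 0.05 s, during which the arm holds its last target. There are 200 camera calls.

## Task

On the grey bench analyser, push the open blue filter drawer fully home until it clicks into its detent. Then lift the sprung chamber hatch by its bar until its orange pointer is clearly past the red balance mark, ease it back down, and finish still holding the hatch steady with the pointer in the green band just below the mark, so that a colleague can look into the chamber; the program ends while the gripper holds it. Leave the tube rack, bottle, can and jar standing where they are.

Things in the scene. Friction and masses are not known exactly. Their poses are not given: they have to be found in the camera images.
- analyser: Fixed light-grey bench instrument; origin at table height, x axis pointing away from its front, y to its left. Chamber housing: x -110..110, y -30..190 mm, 120 mm high, open under the hatch. Lower filter wing on its right: x -110..110, y -190..-30 mm, 85 mm high. Position and yaw vary.
- drawer (a joint): Opening of the blue filter drawer in the wing, m: 0 = home against its stop, 0.09 = fully out; starts 0.025 to 0.06 open. Pushed along the analyser's +x to close. About 2 N of friction; a sprung detent begins 12 mm before home and takes about 8 N in all to push over; in the last 3 mm it snaps home by itself and stays.
- drawer_face (a point): Centre of the drawer's flat blue front (130 mm wide along analyser y, 12 to 72 mm above the table), 42 mm above the table; axes are the analyser's. When home it lies at analyser x -145, y -110 mm. No handle: it is pushed. The front is a block 35 mm deep, so the wing (85 mm high) starts 35 mm behind this face when home.
- hatch (a joint): Angle of the hatch, rad: 0 = shut (level), grows as the front rises, stop at 1.25. Weighs 0.9 kg, sprung: below the balance point at 0.85 it falls shut when let go (about 1.1 N at the bar lifts it from shut, under 0.6 N near balance); above it the spring carries it up to the stop. Almost no friction. Starts shut.
- hatch_bar (a point): Middle of the round steel grip bar: 12 mm thick, 110 mm free between its arms, along analyser y, 245 mm from the hinge, its centre 45 mm beyond the front edge of the hatch panel (200 x 200 x 18 mm) and in its plane; free above and below. Shut: 129 mm above the table at analyser x -155, y 80 mm. Axes turn with the hatch. Being round, it can turn between the fingers.
- hatch_hinge (a point): Middle of the hatch's hinge line, 129 mm above the table at analyser x 90, y 80 mm; axes are the analyser's, hinge line along y. At hatch angle a the bar lies at hinge + (-245 cos a) along analyser x and 245 sin a up.
- hatch_pointer (a point): Tip of the orange pointer on the hatch's left edge, 142 mm from the hinge line, running just outside the scale; it shows the hatch angle.
- tube_rack: Loose orange rack of capped tubes, 70 x 140 x 98 mm high, origin under its centre; a bystander.
- amber_bottle: Loose amber bottle, 64 mm across, 160 mm high, origin under its centre; a bystander.
- blue_can: Loose blue can, 96 mm across, 130 mm high, origin under its centre; a bystander.
- white_jar: Loose small white jar with a red cap, 40 mm across, 55 mm high, standing on the wing's top (85 mm up) near its back; origin under its centre; a bystander.
- hatch_scale (a point): Red balance mark on the curved scale (analyser y 192..216 mm, 108 to 132 mm from the hinge line, top 255 mm above the table), in the middle of its thickness. The scale is white, with a green band for hatch angles 0.63..0.81 rad and the narrow red mark at 0.85 rad. Fixed to the analyser.

How it is judged (in metres and radians):
On the way, in this order (a step that is already met when the one before it is completed fails the run):
1. the filter drawer is seated home while the hatch is still shut (value of joint drawer below 0.003 m and value of joint hatch below 0.2 rad), for 0.2 s.
2. the hatch has been raised past its balance point (value of joint hatch above 0.89 rad), for 0.1 s.
At the end, for the whole second after the job is handed in: The fingers hold the hatch still at 0.60 to 0.825 rad (just below balance at 0.85), nothing else carries it, the drawer is home within 3 mm, and the four bystanders stand within 30 mm of where they were (value of joint hatch between 0.6 and 0.825 rad and velocity of joint hatch between -0.06 and 0.06 rad/s and contact force between the fingers and hatch above 0.05 N and contact force between hatch and tube_rack below 0.05 N and contact force between hatch and amber_bottle below 0.05 N and contact force between hatch and blue_can below 0.05 N and contact force between hatch and white_jar below 0.05 N and value of joint drawer below 0.003 m and distance of each of tube_rack, amber_bottle, blue_can, white_jar from where it was at the start of the episode below 0.03 m); the arm keeps its last pose, push and grip.
It fails at once if a bystander is knocked over or shoved away (distance of any of tube_rack, amber_bottle, blue_can, white_jar from where it was at the start of the episode above 0.03 m or angle between any of tube_rack, amber_bottle, blue_can, white_jar's own z axis and vertical above 0.5 rad).
It also fails if it takes over 58 s, if anything falls off the work surface, if the arm or the gripper's body presses on something with over 40 N, if the wrist force passes 120 N, or if a joint passes its speed limit or range.

## Working session

There is one attempt and no reset: what is moved stays moved. The work goes in short steps, Python scripts to look and compute and a tool call to move; the robot and the scene stay as the last step left them, time stands still between calls to the robot, and variables do not carry over. Pictures are saved under pics/ and viewed, at most 10 in all, crops included, and the job is handed in when it is done.

Besides the shell and the picture viewer there is one more tool, called after "Request:" in YAML: its name, and indented under it one key for each argument. jog_arm: Moves the arm, as the interface text tells. Its arguments: {"type":"object","properties":{"rows":{"type":"array"},"claw":{"type":"number"}},"required":["rows"]}

```bash
mkdir -p pics
python3 - <<'E'
from station import *
import cv2,numpy as np
np.set_printoptions(precision=4,suppress=True)
for n in("scene","top"):
    m=camera_model(n);print(n,m)
    cv2.imwrite(f"pics/{n}0.png",capture(n)[:,:,::-1])
print(finger_overhang);print(sense())
E
```

```text
scene {'fovy': 42.586829423268135, 'cx': 322.963715649304, 'cy': 205.6923366633593, 'eye': array([ 1.1689, -0.8662,  1.0444]), 'rotation': array([[ 0.8154,  0.3875, -0.43  ],
       [ 0.5785, -0.5182,  0.6299],
       [ 0.0212, -0.7624, -0.6467]])}
top {'fovy': 55.24122838190917, 'cx': 317.8613931237474, 'cy': 204.0705288149204, 'eye': array([0.4301, 0.0212, 1.4596]), 'rotation': array([[ 0.0285, -0.9929,  0.1158],
       [-0.9995, -0.0298, -0.0094],
       [ 0.0128, -0.1155, -0.9932]])}
0.0697
{'time_s': 0.1, 'joints': array([ 88.2117,  22.0869,   0.3865,  -0.0243, -68.4132, -14.8187]), 'joint_velocities': array([-0.0206, -0.1278,  0.299 ,  0.0429,  0.0479, -0.1207]), 'effort': array([ -0.0005, -39.1689,  18.7937,   4.2319,   0.0135,  -0.0001]), 'tcp_pos': array([0.1785, 0.5985, 0.2913]), 'ee_rot': array([[ 0.9582, -0.286 , -0.0005],
       [-0.286 , -0.9582, -0.002 ],
       [ 0.0001,  0.002 , -1.    ]]), 'wrist_force': array([-0.0716, -0.1295,  0.4681]), 'moment': array([-0.0226,  0.0731,  0.032 ]), 'gripper_force': 0.0, 'gripper_width': 1.0001549498972389}
```

View pics/scene0.png

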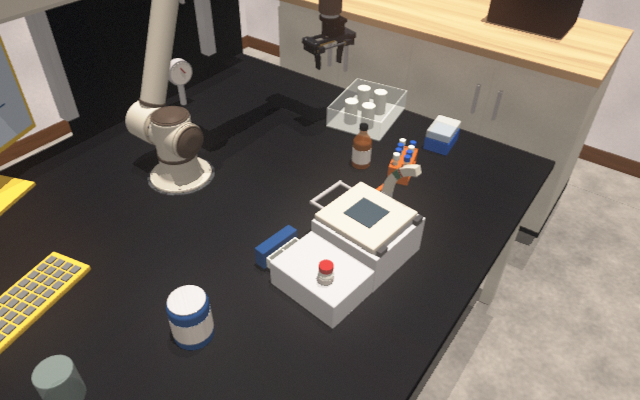

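View pics/top0.png

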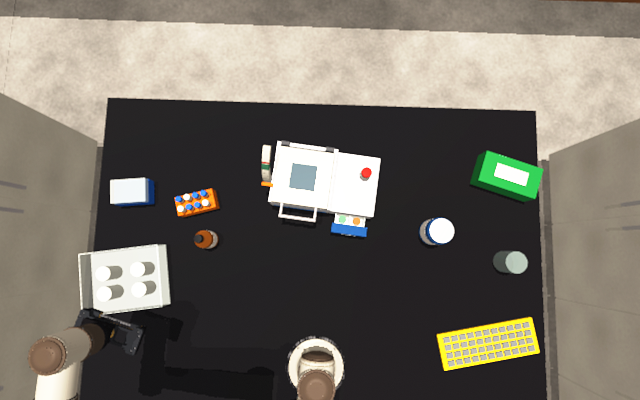

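Run:
```python
import cv2,numpy as np
t=cv2.imread("pics/top0.png")[130:245,250:390];s=cv2.imread("pics/scene0.png")[165:325,245:435]
t=cv2.resize(t,None,fx=2.8,fy=2.8,interpolation=cv2.INTER_CUBIC);t=cv2.resize(cv2.imread("pics/top0.png")[130:245,250:390],(700,575),interpolation=cv2.INTER_CUBIC)
cv2.imwrite("pics/t1.png",t)
cv2.imwrite("pics/s1.png",cv2.resize(s,(712,600),interpolation=cv2.INTER_CUBIC))
```

```text
(no output)
```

View pics/t1.png

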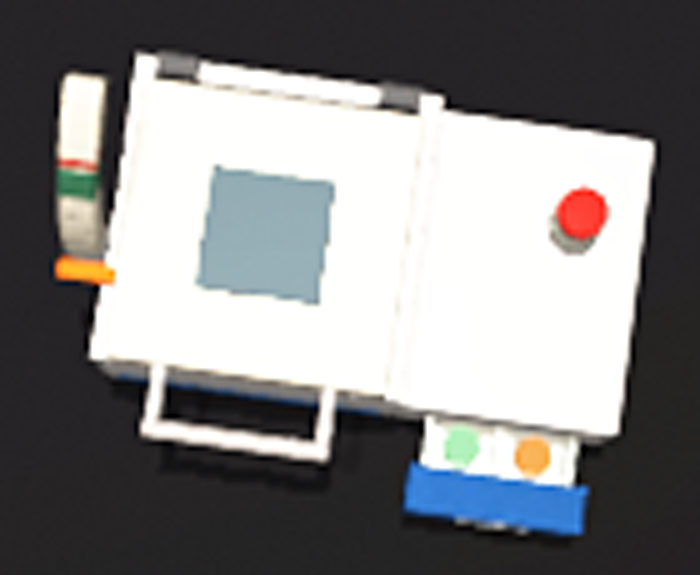

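View pics/s1.png

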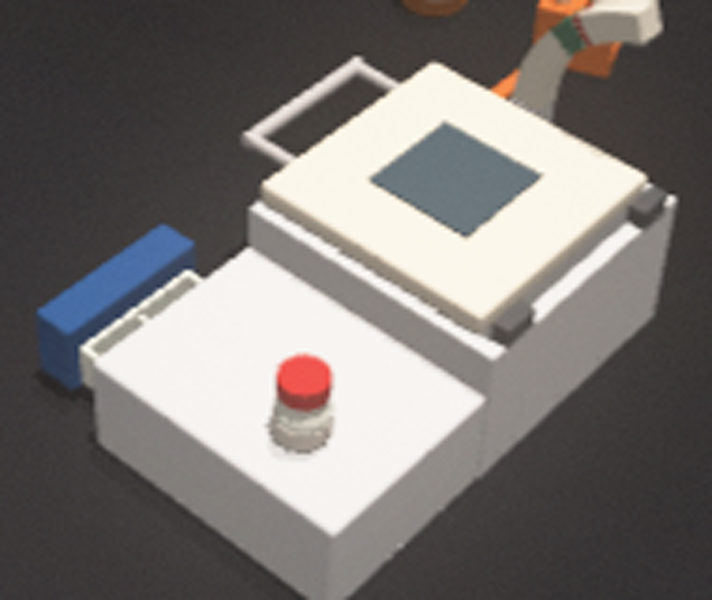

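```bash
cat > h.py <<'E'
import numpy as np
from station import *
from scipy.optimize import least_squares
np.set_printoptions(precision=4,suppress=True)
def proj(n,P):
    m=camera_model(n);f=200/np.tan(np.radians(m["fovy"]/2))
    q=(np.atleast_2d(P)-m["eye"])@m["rotation"]
    return np.c_[m["cx"]+f*q[:,0]/q[:,2],m["cy"]+f*q[:,1]/q[:,2]]
def tri(pt,ps):
    return least_squares(lambda X:np.r_[(proj("top",X)-pt).ravel(),(proj("scene",X)-ps).ravel()],[.6,0,.1])
T=lambda u,v:np.array([250+u/5,130+v/5]); S=lambda u,v:np.array([245+u*190/712,165+v*160/600])
E
cat > fit.py <<'E'
from h import *
top=[((110,-190,85),(655,140)),((-110,-190,85),(618,437)),((110,190,120),(137,54)),((-155,80,129),(236,446))]
sc=[((-110,-190,85),(97,375)),((110,-190,85),(335,530)),((110,-30,85),(487,402)),((110,-30,120),(495,357)),((110,190,120),(676,200)),((-110,-30,120),(252,208)),((-155,80,129),(303,100))]
def W(p,a):
    a3=np.array(a,float)/1000;c,s=np.cos(p[2]),np.sin(p[2])
    return np.c_[p[0]+c*a3[:,0]-s*a3[:,1],p[1]+s*a3[:,0]+c*a3[:,1],a3[:,2]]
def res(p):
    return np.r_[(proj("top",W(p,[a for a,_ in top]))-[T(*b) for _,b in top]).ravel(),(proj("scene",W(p,[a for a,_ in sc]))-[S(*b) for _,b in sc]).ravel()]
r=least_squares(res,[.65,0,0],x_scale=[.1,.1,.1]);print(r.x,np.degrees(r.x[2]),r.fun.reshape(-1,2))
p=r.x
inv=lambda X:(np.array([[np.cos(p[2]),np.sin(p[2])],[-np.sin(p[2]),np.cos(p[2])]])@(X[:2]-p[:2]),X[2])
for n,a,b in [("bar",(236,446),(303,100)),("drR",(582,533),(40,313)),("drL",(405,510),(163,229)),("jarcap",(582,214),(303,370))]:
    t=tri(T(*a),S(*b));print(n,t.x,inv(t.x),np.abs(t.fun).max())
for n,a,b in [("bottle",(205,239),(362,128)),("can",(440,230),(188,296))]:
    t=tri(np.array(a),np.array(b));print(n,t.x,inv(t.x),np.abs(t.fun).max())
E
python3 fit.py
```

```text
[ 0.6788 -0.0173 -0.1051] -6.0228934902212075 [[-0.3862 -0.0711]
 [ 0.0627 -0.3997]
 [ 0.0437  0.7137]
 [ 0.1967 -0.8501]
 [-1.6385 -3.0977]
 [ 0.4981  1.9764]
 [ 0.9991 -1.3779]
 [ 0.1077  1.0132]
 [ 0.1559 -0.485 ]
 [-0.6767  0.4119]
 [ 0.0849  0.6689]]
bar [0.5309 0.0797 0.1295] (array([-0.1572,  0.081 ]), np.float64(0.12952814882961733)) 0.2664077829093685
drR [ 0.4799 -0.1701  0.072 ] (array([-0.1817, -0.1727]), np.float64(0.07196814162021067)) 0.38806366301886897
drL [ 0.4916 -0.0429  0.0654] (array([-0.1834, -0.045 ]), np.float64(0.0654469852543414)) 0.03064758340201479
jarcap [ 0.6991 -0.1586  0.1422] (array([ 0.035 , -0.1383]), np.float64(0.1422091587297596)) 0.05392856400447954
bottle [0.4542 0.3882 0.1596] (array([-0.2659,  0.3798]), np.float64(0.15963425696908937)) 0.9105945148058368
can [ 0.5047 -0.4195  0.1367] (array([-0.1309, -0.4182]), np.float64(0.13674715070114016)) 0.5269101074790967
```

The scene view shows the analyser with the open drawer (face at about 277,245) and the hatch bar (about 326,192). In the top view the bar is at (297,219) and the drawer front edge at (331–366,232–237). The fit puts the analyser at (0.679, −0.017) with yaw −6.0°, and the drawer about 37 mm open. The triangulated heights of the bar (0.1295), bottle and can agree with the text.

Next I turn the tool so that its x is −analyser y and its y is −analyser x, then fly to a point in front of the drawer.

Request:
jog_arm:
  rows:
    - [[0, 0, 0, 0.175], [0, 0, 0, 0.175], [0, 0, 0, 0.175], [0, 0, 0, 0.175], [0, 0, 0, 0.175], [0, 0, 0, 0.175], [0, 0, 0, 0.175], [0, 0, 0, 0.161]]
  claw: 0

```text
time_s: 1.1
tcp_pos: [0.1785, 0.5987, 0.2916]
ee_rot: [[-0.11, -0.994, -0.0], [-0.994, 0.11, -0.001], [0.001, 0.0, -1.0]]
wrist_force: [0.2, 0.1, -0.6]
gripper_width: 0.169
gripper_force: 0.0
```

Request:
jog_arm:
  rows:
    - [[0.04, -0.035, 0, 0], [0.04, -0.035, 0, 0], [0.04, -0.035, 0, 0], [0.04, -0.035, 0, 0], [0.04, -0.035, 0, 0], [0.047, -0.0157, 0, 0], [0.047, -0.0157, 0, 0], [0.047, -0.0157, 0, 0], [0.047, -0.0157, 0, 0], [0.047, -0.0157, 0, 0], [0.047, -0.0157, 0, 0], [0.047, -0.0157, 0, 0], [0.047, -0.0157, 0, 0], [0.047, -0.0157, 0, 0], [0.047, -0.0157, 0, 0], [0, 0, 0, 0]]

```text
time_s: 3.1
tcp_pos: [0.4384, -0.1047, 0.2916]
ee_rot: [[-0.11, -0.994, -0.001], [-0.994, 0.11, -0.0], [0.0, 0.001, -1.0]]
wrist_force: [0.3, -0.1, -0.5]
gripper_width: 0.007
gripper_force: 0.0
```

Request:
jog_arm:
  rows:
    - [[0, 0, 0.04, 0], [0, 0, 0.04, 0], [0, 0, 0.04, 0], [0, 0, 0.04, 0], [0, 0, 0.026, 0], [0, 0, 0, 0]]

```text
time_s: 3.85
tcp_pos: [0.4371, -0.1016, 0.1047]
ee_rot: [[-0.104, -0.995, -0.005], [-0.995, 0.104, -0.001], [0.001, 0.005, -1.0]]
wrist_force: [-0.5, 1.5, 0.2]
gripper_width: 0.004
gripper_force: 0.0
```

Run:
```python
from station import *
import cv2,numpy as np
s=capture("scene")[165:345,215:455,::-1];t=capture("top")[120:270,240:440,::-1]
cv2.imwrite("pics/c2.png",np.vstack([cv2.resize(s,(400,300),interpolation=3),cv2.resize(t,(400,300),interpolation=3)]))
```

```text
(no output)
```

View pics/c2.png

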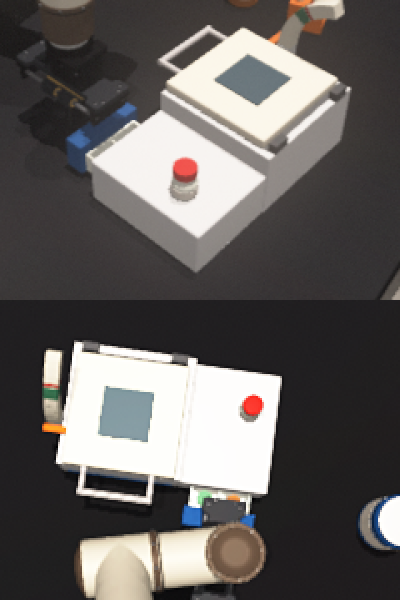

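The gripper is centred in front of the drawer, with its body above the front block and clear of the housing and bar. I push now.

Request:
jog_arm:
  rows:
    - [[0, -0.01, 0, 0], [0, -0.01, 0, 0], [0, -0.006, 0, 0], [0, -0.004, 0, 0], [0, -0.004, 0, 0], [0, -0.004, 0, 0], [0, -0.004, 0, 0], [0, -0.004, 0, 0], [0, 0, 0, 0]]

```text
time_s: 5.08
tcp_pos: [0.4848, -0.107, 0.1062]
ee_rot: [[-0.105, -0.994, 0.001], [-0.994, 0.105, -0.0], [-0.0, -0.001, -1.0]]
wrist_force: [0.4, 0.1, 0.4]
gripper_width: 0.004
gripper_force: 0.1
```

Request:
jog_arm:
  rows:
    - [[0, -0.003, 0, 0], [0, -0.003, 0, 0], [0, -0.003, 0, 0], [0, -0.003, 0, 0], [0, -0.002, 0, 0], [0, 0, 0, 0]]

```text
time_s: 5.82
tcp_pos: [0.4981, -0.1085, 0.1061]
ee_rot: [[-0.105, -0.994, -0.001], [-0.994, 0.105, -0.0], [0.0, 0.001, -1.0]]
wrist_force: [-2.4, 0.1, 0.0]
gripper_width: 0.004
gripper_force: 1.0
```

Request:
jog_arm:
  rows:
    - [[0, -0.002, 0, 0], [0, -0.002, 0, 0], [0, -0.002, 0, 0], [0, -0.002, 0, 0], [0, 0, 0, 0]]

```text
time_s: 6.45
tcp_pos: [0.5076, -0.1092, 0.1066]
ee_rot: [[-0.104, -0.995, 0.004], [-0.995, 0.104, -0.0], [-0.0, -0.004, -1.0]]
wrist_force: [-0.2, -0.4, 0.6]
gripper_width: 0.004
gripper_force: 0.0
```

Request:
jog_arm:
  rows:
    - [[0, -0.002, 0, 0], [0, -0.002, 0, 0], [0, 0, 0, 0]]

```text
time_s: 6.82
tcp_pos: [0.5097, -0.1096, 0.1062]
ee_rot: [[-0.105, -0.994, -0.001], [-0.994, 0.105, 0.0], [0.0, 0.001, -1.0]]
wrist_force: [-3.3, 2.0, 3.3]
gripper_width: 0.008
gripper_force: 2.1
```

Request:
jog_arm:
  rows:
    - [[0, -0.002, 0, 0], [0, 0, 0, 0]]

```text
time_s: 7.08
tcp_pos: [0.51, -0.1097, 0.1062]
ee_rot: [[-0.105, -0.994, -0.005], [-0.994, 0.105, 0.0], [0.0, 0.005, -1.0]]
wrist_force: [-7.4, 4.1, 7.5]
gripper_width: 0.003
gripper_force: 4.6
```

Request:
jog_arm:
  rows:
    - [[0, -0.002, 0, 0], [0, 0, 0, 0], [0, 0, 0, 0]]

```text
time_s: 7.45
tcp_pos: [0.5102, -0.1098, 0.1061]
ee_rot: [[-0.106, -0.994, -0.009], [-0.994, 0.106, 0.001], [0.0, 0.009, -1.0]]
wrist_force: [-11.2, 6.2, 12.1]
gripper_width: 0.008
gripper_force: 7.1
```

Run:
```python
from station import *
import cv2,numpy as np
s=capture("scene")[165:345,215:455,::-1];t=capture("top")[120:270,240:440,::-1];w=capture("wrist")[:,:,::-1]
cv2.imwrite("pics/c3.png",np.hstack([np.vstack([cv2.resize(s,(400,300),interpolation=3),cv2.resize(t,(400,300),interpolation=3)]),np.vstack([cv2.resize(w,(400,250)),np.zeros((350,400,3),np.uint8)])]))
```

```text
(no output)
```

View pics/c3.png

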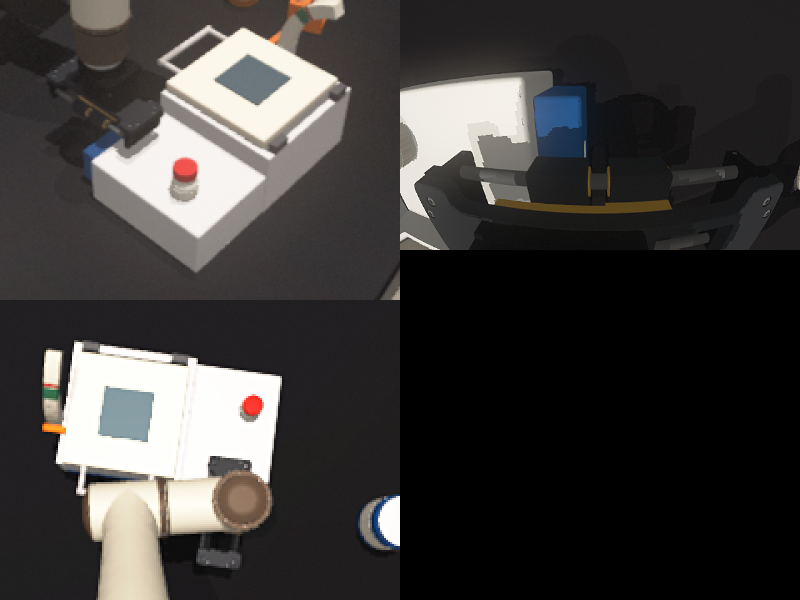

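The drawer front is up against the wing and the hatch is still shut. I back off, raise the tool and check.

Request:
jog_arm:
  rows:
    - [[0, 0.005, 0, 0], [0, 0.01, 0, 0], [0, 0.02, 0, 0], [0, 0.02, 0, 0], [0, 0, -0.04, 0], [0, 0, -0.05, 0], [0, 0, -0.05, 0], [0, 0.05, 0, 0], [0, 0.02, 0, 0], [0, 0, 0, 0], [0, 0, 0, 0]]

```text
time_s: 8.98
tcp_pos: [0.3907, -0.097, 0.2465]
ee_rot: [[-0.104, -0.995, 0.002], [-0.995, 0.104, -0.0], [-0.0, -0.002, -1.0]]
wrist_force: [-0.5, -0.4, -0.0]
gripper_width: 0.006
gripper_force: 0.0
```

Run:
```python
from station import *
import cv2,numpy as np
s=capture("scene")[165:325,245:435,::-1];t=capture("top")[130:245,250:390,::-1]
cv2.imwrite("pics/c4.png",np.hstack([cv2.resize(s,(400,337),interpolation=3),cv2.resize(t,(400,337),interpolation=3)]))
print(sense()["wrist_force"],sense()["joints"])
```

```text
[-0.22231052  0.69134162 -0.0890689 ] [ 9.44632364e+00  2.43888173e+00 -3.25877499e+01  1.61008568e-02
 -5.49538971e+01 -1.54745577e+01]
```

View pics/c4.png

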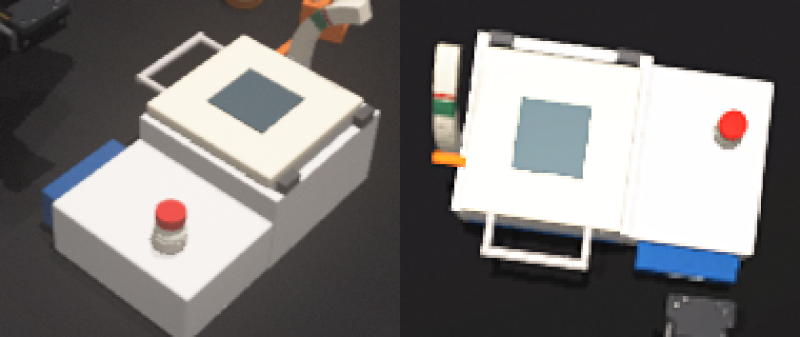

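Run:
```python
from fit import *
for d in (0,.006,.012):
    P=[(-145-d*1000,-45,72),(-145-d*1000,-175,72)]
    print(d,(proj("top",W(p,P))-[250,130])*[400/140,337/115]+[400,0],(proj("scene",W(p,P))-[245,165])*[400/190,337/160])
```

```text
[ 0.6788 -0.0173 -0.1051] -6.0228934902212075 [[-0.3862 -0.0711]
 [ 0.0627 -0.3997]
 [ 0.0437  0.7137]
 [ 0.1967 -0.8501]
 [-1.6385 -3.0977]
 [ 0.4981  1.9764]
 [ 0.9991 -1.3779]
 [ 0.1077  1.0132]
 [ 0.1559 -0.485 ]
 [-0.6767  0.4119]
 [ 0.0849  0.6689]]
bar [0.5309 0.0797 0.1295] (array([-0.1572,  0.081 ]), np.float64(0.12952814882961733)) 0.2664077829093685
drR [ 0.4799 -0.1701  0.072 ] (array([-0.1817, -0.1727]), np.float64(0.07196814162021067)) 0.38806366301886897
drL [ 0.4916 -0.0429  0.0654] (array([-0.1834, -0.045 ]), np.float64(0.0654469852543414)) 0.03064758340201479
jarcap [ 0.6991 -0.1586  0.1422] (array([ 0.035 , -0.1383]), np.float64(0.1422091587297596)) 0.05392856400447954
bottle [0.4542 0.3882 0.1596] (array([-0.2659,  0.3798]), np.float64(0.15963425696908937)) 0.9105945148058368
can [ 0.5047 -0.4195  0.1367] (array([-0.1309, -0.4182]), np.float64(0.13674715070114016)) 0.5269101074790967
0 [[635.6038 268.0255]
 [736.8294 282.0576]] [[112.5209 138.3644]
 [ 40.5817 190.9403]]
0.006 [[634.9965 272.8109]
 [736.2727 286.8513]] [[109.2106 136.2506]
 [ 37.2439 188.5923]]
0.012 [[634.3886 277.6011]
 [735.7155 291.6497]] [[105.9141 134.1456]
 [ 33.9208 186.2546]]
```

Request:
jog_arm:
  rows:
    - [[-0.0316, -0.02, 0, 0], [-0.0316, -0.02, 0, 0], [-0.0316, -0.02, 0, 0], [-0.0316, -0.02, 0, 0], [-0.0316, -0.02, 0, 0], [-0.0318, -0.022, 0, 0], [0, 0, 0, 0], [0, 0, 0, 0]]
  claw: 0.4

```text
time_s: 10.07
tcp_pos: [0.531, 0.0788, 0.2453]
ee_rot: [[-0.105, -0.994, -0.002], [-0.994, 0.105, -0.001], [0.001, 0.002, -1.0]]
wrist_force: [-0.1, -0.8, 0.1]
gripper_width: 0.401
gripper_force: 0.0
```

The drawer edge matches home (d≈0–2 mm), so I descend onto the bar and grip it.

Request:
jog_arm:
  rows:
    - [[0, 0, 0.02, 0], [0, 0, 0.015, 0], [0, 0, 0.015, 0], [0, 0, 0.015, 0], [0, 0, 0, 0]]

```text
time_s: 10.7
tcp_pos: [0.5303, 0.0786, 0.1798]
ee_rot: [[-0.105, -0.994, -0.003], [-0.994, 0.105, -0.001], [0.001, 0.003, -1.0]]
wrist_force: [0.7, 0.4, -1.2]
gripper_width: 0.399
gripper_force: 0.0
```

Run:
```python
from station import *
import cv2,numpy as np
s=capture("scene")[145:325,215:455,::-1];w=capture("wrist")[:,:,::-1]
cv2.imwrite("pics/c5.png",np.vstack([cv2.resize(s,(400,300),interpolation=3),cv2.resize(w,(400,250))]))
```

```text
(no output)
```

View pics/c5.png

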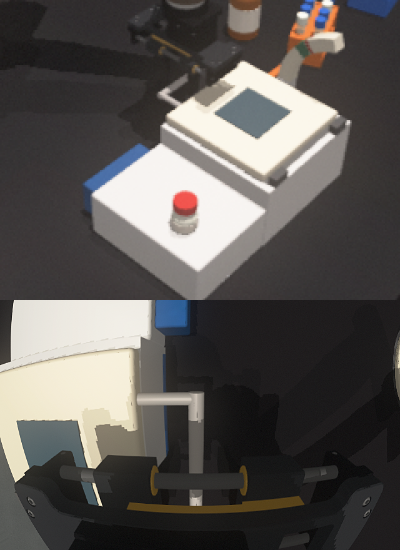

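The wrist view shows the bar (about 197,480) midway between the pads (155 and 245). I close on it.

Request:
jog_arm:
  rows:
    - [[0, 0, 0, 0], [0, 0, 0, 0], [0, 0, 0, 0], [0, 0, 0, 0], [0, 0, 0, 0]]
  claw: 0

```text
time_s: 11.42
tcp_pos: [0.533, 0.0789, 0.1822]
ee_rot: [[-0.104, -0.995, 0.005], [-0.995, 0.105, 0.0], [-0.001, -0.005, -1.0]]
wrist_force: [4.0, -1.7, -1.3]
gripper_width: 0.127
gripper_force: 30.0
```

Run:
```python
from station import *
import numpy as np
np.set_printoptions(precision=4,suppress=True)
s=sense();print(s["tcp_pos"],s["wrist_force"],s["gripper_width"],s["gripper_force"])
# arc steps: 10 steps from 0 to .95 ; tool y=-dx_an, tool z=-dz
a=np.linspace(0,.96,17);x=-.245*np.cos(a);z=.245*np.sin(a)
print(np.c_[a[1:],-np.diff(x),-np.diff(z)])
b=np.array([.96,.92,.88,.84,.80,.77,.74,.72]);print(np.c_[b[1:],np.diff(.245*np.cos(b)),-np.diff(.245*np.sin(b))])
```

```text
[0.533  0.0789 0.1822] [ 3.9603 -1.6827 -1.3069] 0.1269126302612285 30.028367936611176
[[ 0.06   -0.0004 -0.0147]
 [ 0.12   -0.0013 -0.0146]
 [ 0.18   -0.0022 -0.0145]
 [ 0.24   -0.0031 -0.0144]
 [ 0.3    -0.0039 -0.0142]
 [ 0.36   -0.0048 -0.0139]
 [ 0.42   -0.0056 -0.0136]
 [ 0.48   -0.0064 -0.0132]
 [ 0.54   -0.0072 -0.0128]
 [ 0.6    -0.0079 -0.0124]
 [ 0.66   -0.0087 -0.0119]
 [ 0.72   -0.0094 -0.0113]
 [ 0.78   -0.01   -0.0108]
 [ 0.84   -0.0106 -0.0101]
 [ 0.9    -0.0112 -0.0095]
 [ 0.96   -0.0118 -0.0088]]
[[0.92   0.0079 0.0058]
 [0.88   0.0077 0.0061]
 [0.84   0.0074 0.0064]
 [0.8    0.0072 0.0067]
 [0.77   0.0052 0.0052]
 [0.74   0.005  0.0054]
 [0.72   0.0033 0.0037]]
```

Request:
jog_arm:
  rows:
    - [[0, -0.0025, -0.0147, 0], [0, -0.0013, -0.0146, 0], [0, -0.0022, -0.0145, 0], [0, -0.0031, -0.0144, 0], [0, -0.0039, -0.0142, 0], [0, -0.0048, -0.0139, 0], [0, -0.0056, -0.0136, 0], [0, -0.0064, -0.0132, 0], [0, 0, 0, 0]]

```text
time_s: 12.55
tcp_pos: [0.5602, 0.0758, 0.2957]
ee_rot: [[-0.105, -0.994, -0.002], [-0.994, 0.105, -0.0], [0.0, 0.002, -1.0]]
wrist_force: [-5.3, 2.3, 1.4]
gripper_width: 0.128
gripper_force: 30.0
```

Request:
jog_arm:
  rows:
    - [[0, -0.0064, -0.0128, 0], [0, -0.0075, -0.0124, 0], [0, -0.0087, -0.0119, 0], [0, -0.0094, -0.0113, 0], [0, -0.01, -0.0108, 0], [0, -0.0106, -0.0101, 0], [0, -0.0112, -0.0095, 0], [0, -0.0118, -0.0088, 0], [0, 0, 0, 0], [0, 0, 0, 0]]

```text
time_s: 13.8
tcp_pos: [0.6365, 0.067, 0.3853]
ee_rot: [[-0.105, -0.994, 0.004], [-0.995, 0.105, -0.001], [0.001, -0.004, -1.0]]
wrist_force: [-3.6, -0.0, 5.3]
gripper_width: 0.123
gripper_force: 30.0
```

Run:
```python
from station import *
import cv2,numpy as np
print(sense()["tcp_pos"],sense()["wrist_force"])
s=capture("scene")[100:280,265:505,::-1];t=capture("top")[120:240,220:380,::-1]
cv2.imwrite("pics/c6.png",np.hstack([cv2.resize(s,(400,300),interpolation=3),cv2.resize(t,(400,300),interpolation=3)]))
```

```text
[0.63645667 0.06697215 0.385333  ] [-3.61204245 -0.02230481  5.25155044]
```

View pics/c6.png

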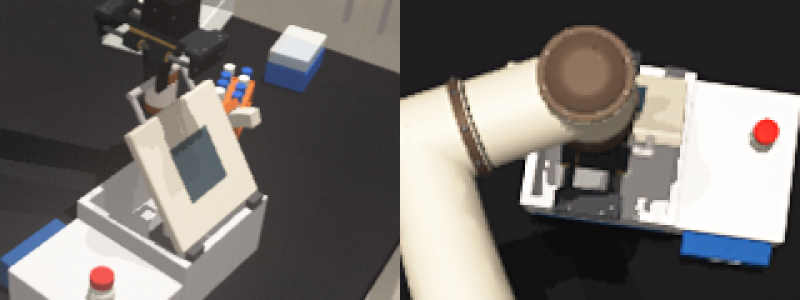

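The hatch is held at about 0.96 rad, past the mark. I ease it down to about 0.72.

Request:
jog_arm:
  rows:
    - [[0, 0.0079, 0.0058, 0], [0, 0.0077, 0.0061, 0], [0, 0.0074, 0.0064, 0], [0, 0.0072, 0.0067, 0], [0, 0.0052, 0.0052, 0], [0, 0.005, 0.0054, 0], [0, 0.0033, 0.0037, 0], [0, 0, 0, 0], [0, 0, 0, 0], [0, 0, 0, 0], [0, 0, 0, 0], [0, 0, 0, 0]]

```text
time_s: 15.4
tcp_pos: [0.5918, 0.0721, 0.343]
ee_rot: [[-0.105, -0.995, -0.002], [-0.995, 0.105, -0.001], [0.001, 0.001, -1.0]]
wrist_force: [-5.5, -1.0, 4.6]
gripper_width: 0.127
gripper_force: 30.0
```

Run:
```python
from h import *
import cv2
s=sense();print(s["tcp_pos"],s["wrist_force"],s["gripper_force"],np.abs(s["joint_velocities"]).max())
d=s["tcp_pos"]-[.533,.0789,.1822]
print("angle z",np.arcsin(d[2]/.245),"x",np.arccos(1-(.9945*d[0]-.1049*d[1])/.245))
im=capture("scene");cv2.imwrite("pics/c7.png",cv2.resize(im[120:270,300:500,::-1],(800,600),interpolation=3))
```

```text
[0.5918 0.0721 0.343 ] [-5.5212 -0.9929  4.5892] 29.986104369163513 0.12777802813947825
angle z 0.7158771739753885 x 0.7101467677372441
```

View pics/c7.png

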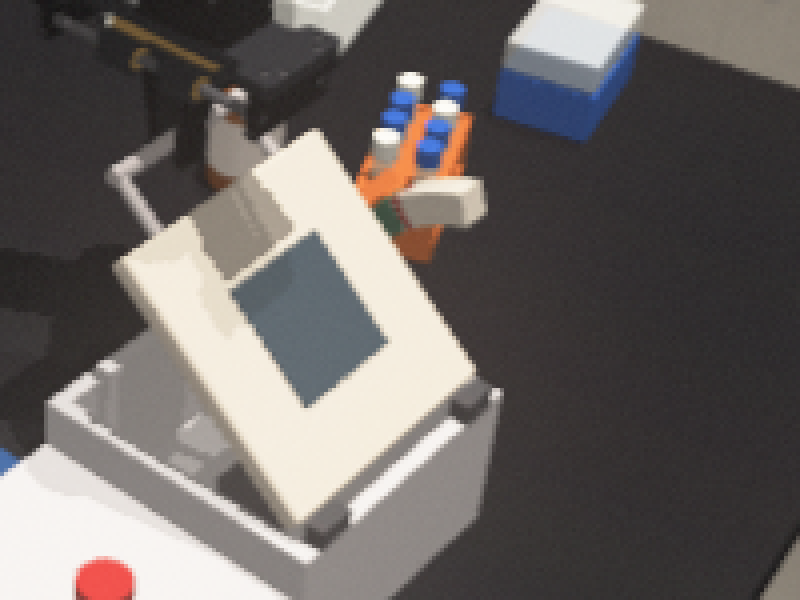

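The hatch is held steady at about 0.71 rad by both arc coordinates. In the picture the panel passes the scale at the green band (about 388,215), and the rack, bottle and jar are standing.

```bash
python3 -c "
from station import *
print(finish_job())"
```

```text
the job is handed in; nothing more can be done
None
```

The drawer is pushed home, and the hatch went past the balance mark (about 0.96 rad) and is now held in the grip at about 0.71 rad, inside the green band; the job is handed in at about 15 s, with no verdict returned, and no bystander appeared to move, though the can was out of the last picture.

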